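# Top up the nut feeder through its sprung filler flap

### The job

Top up the nut feeder: pick up the loaded steel chute by its black grip and carry it level, rest its nose lightly on the low sill of the hopper's filler neck, and tip the chute up there so that its nose pushes the sprung flap open and all five nuts slide through the neck into the hopper. Do not lean on the hopper (its clamp slips easily). Then draw the chute out and lay the empty chute flat on the blue mat clear of the feeder and let go, leaving the spray can, the screwdriver and the stock bin alone.

Things in the scene. Friction and masses are not known exactly. Their poses are not given: they have to be found in the camera images.
- chute_grip (a point): Middle of the black grip block of the steel loading chute, 50 mm above the chute's underside. Axes: x from nose to rear, y across, z up. Block: 64 mm along x, 14 mm thick in y, 26 to 64 mm above the underside, over the channel's middle; grasp it across y from above, fingertips at least 27 mm above the underside. Chute 220 to 320 g.
- chute_nose (a point): Tip of the chute's nose: middle of the front edge of its flat underside, 81 mm towards -x and 50 mm below the grip's middle; same axes. The chute is a straight U channel, open at the top and nose: 190 mm long, 36 mm wide outside, 32 inside, floor 3 mm, side walls up to 24 mm above the underside (13 mm along the 40 mm at the nose), closed at the rear.
- chute: The same chute as a whole; its origin lies on the underside, 50 mm below and 24 mm towards the rear from the grip's middle; same axes. The nuts in it lie still below 10 degrees of tilt and slide from about 13 to 20 degrees; tip to 40 degrees or more to run them all out.
- feeder: The nut feeder, fixed. Origin: underside of its 150 x 110 mm base plate, below the hopper's axis; x points to the side the chute comes from, z up. Column (18 mm, 155 mm high) at x = -66 mm; clamped to it a smoke-brown hopper, 100 mm wide, with a 104 mm square cover and a sheet filler neck on top. The clamp holds about 35 N; pushing on the hopper with over 18 N counts as leaning on it.
- below_sill (a point): Point on the mat under the middle of the sill (feeder x = +30 mm), axes as the feeder. The sill is the neck's low wall, 4 mm thick in x, 46 mm long in y. Its top's HEIGHT IS NOT MEASURED: 130 to 160 mm above the mat, differing each time; feel for it. The chute comes in level along -x over it, nose 25 to 35 mm past it, and pivots on its inner edge (x = -2 mm from here).
- neck_far (a point): Point on the mat under the neck's far wall (its inner face); axes as the feeder. Side walls (inner faces y = +23 and -23 mm) and far wall stand 15 mm above the sill's top; the cover plate is 8 mm below it, reaching 22 mm beyond the sill. A level sprung flap, 7 mm below the sill's top, hinged at the sill, shuts the neck; a nose resting on the sill and tipped 40 to 45 degrees pushes it down (1 to 3 N).
- nut0: One of five equal plain dark steel hexagon nuts, 17 mm across flats, 8 mm thick, 11 g, lying flat in the chute at the start; origin at the centre of its underside.
- nut1: One of five equal plain dark steel hexagon nuts, 17 mm across flats, 8 mm thick, 11 g, lying flat in the chute at the start; origin at the centre of its underside.
- nut2: One of five equal plain dark steel hexagon nuts, 17 mm across flats, 8 mm thick, 11 g, lying flat in the chute at the start; origin at the centre of its underside.
- nut3: One of five equal plain dark steel hexagon nuts, 17 mm across flats, 8 mm thick, 11 g, lying flat in the chute at the start; origin at the centre of its underside.
- nut4: One of five equal plain dark steel hexagon nuts, 17 mm across flats, 8 mm thick, 11 g, lying flat in the chute at the start; origin at the centre of its underside.
- spray_can: White spray can with a red cap, 52 mm across, 160 mm tall, standing loose on the mat; origin at the centre of its underside. To be left alone.
- driver: Screwdriver, 170 mm long, lying loose on the mat beyond the work; to be left alone.
- stock_bin: Grey open stock bin, 110 x 150 x 60 mm, fixed to the bench; origin at the centre of its underside. To be left alone.
Mind the look-alikes: they are no part of the job. What is shaped like the chute but purple is not meant.

How it is judged:
On the way, in this order (a step that is already met when the one before it is completed fails the run):
1. the chute is lifted off the mat with all five nuts still lying in it (height (world z) of chute_grip above 0.13 m and x of nut0 in the frame of chute_grip between -0.081 and 0.11 m and z of nut0 in the frame of chute_grip between -0.06 and -0.025 m and x of nut1 in the frame of chute_grip between -0.081 and 0.11 m and z of nut1 in the frame of chute_grip between -0.06 and -0.025 m and x of nut2 in the frame of chute_grip between -0.081 and 0.11 m and z of nut2 in the frame of chute_grip between -0.06 and -0.025 m and x of nut3 in the frame of chute_grip between -0.081 and 0.11 m and z of nut3 in the frame of chute_grip between -0.06 and -0.025 m and x of nut4 in the frame of chute_grip between -0.081 and 0.11 m and z of nut4 in the frame of chute_grip between -0.06 and -0.025 m), for 0.2 s.
2. the chute, still about level (under 0.25 rad), rests with its nose on the sill inside the filler neck (angle between chute_grip's own z axis and vertical below 0.25 rad and x of chute_nose in the frame of feeder between -0.03 and 0.026 m and y of chute_nose in the frame of feeder between -0.023 and 0.023 m and contact force between chute and feeder above 0.5 N), for 0.3 s.
3. the chute is tipped by more than 0.35 rad with its nose bearing in the filler neck (angle between chute_grip's own z axis and vertical above 0.35 rad and x of chute_nose in the frame of feeder between -0.03 and 0.026 m and y of chute_nose in the frame of feeder between -0.023 and 0.023 m and contact force between chute and feeder above 0.3 N), for 0.2 s.
At the end, for the whole second after the job is handed in: All five nuts lie at rest inside the hopper, below its flap; the chute lies flat and at rest on the mat (within 0.06 rad and 6 mm), upright, off the feeder and its grip more than 100 mm from the hopper's axis, and is let go (horizontal distance between each of nut0, nut1, nut2, nut3, nut4 and feeder below 0.049 m and z of nut0 in the frame of feeder between 0.046 and 0.115 m and z of nut1 in the frame of feeder between 0.046 and 0.115 m and z of nut2 in the frame of feeder between 0.046 and 0.115 m and z of nut3 in the frame of feeder between 0.046 and 0.115 m and z of nut4 in the frame of feeder between 0.046 and 0.115 m and angle between chute_grip's own z axis and vertical below 0.06 rad and height (world z) of chute_grip between 0.044 and 0.056 m and contact force between chute and feeder below 0.05 N and horizontal distance between chute_grip and feeder above 0.1 m and linear speed of chute below 0.02 m/s and linear speed of each of nut0, nut1, nut2, nut3, nut4 below 0.03 m/s); the robot touches nothing.
It fails at once if the chute pushes on the feeder with more than 18 N (contact force between chute and feeder above 18 N).
It fails at once if the robot itself pushes on the feeder with more than 5 N (contact force between any of the fingers, the arm and feeder above 5 N).
It fails at once if the spray can is moved by more than 20 mm or tipped (distance of spray_can from where it was at the start of the episode above 0.02 m or angle between spray_can's own z axis and vertical above 0.2 rad).
It fails at once if the screwdriver is moved by more than 20 mm (distance of driver from where it was at the start of the episode above 0.02 m).
It fails at once if the stock bin is pushed with more than 5 N (contact force between anything else and stock_bin above 5 N).
It also fails if it takes over 67 s, if anything falls off the work surface, if the arm or the gripper's body presses on something with over 40 N, if the wrist force passes 120 N, or if a joint passes its speed limit or range.

### The arm

A 6-joint arm with a two-finger parallel gripper is mounted at the origin on the work surface. World frame = base frame: x ahead of the robot, y to its left, z up, the work surface at z = 0. Lengths are in m, angles in rad, forces in N, time in s.
With the tool pointing down it reaches from about 0.275 to 0.875 m from the base axis. Payload 12.5 kg.
Tool frame: the origin (TCP) lies at the very end of the fingers, on their centre line; the grasp point (between the pads) lies 19 mm behind it; x points along the fingers, y is the direction in which the jaws open and shut, and the axes are right-handed (so a half turn about x gives the same grasp; the last joint's range is limited). The gripper opens to 85 mm and grips with 20 to 120 N. Pads are 22 mm wide; open, the fingers measure 114 mm over their backs; the gripper's body (76 mm by 85 mm) begins 54 mm behind the grasp point. The pads swing forward as they close: fully open they stand 13 mm farther back than shut.
Start: joints at [-1.269, 0.351, 1.652, -0, 1.139, -0.085], TCP at [0.207, -0.509, 0.231] pointing down, gripper open.
Joint ranges: [-2.75, 2.75], [-0.79, 2.1], [0.01, 2.65], [-1.57, 4.71], [0.07, 3.14], [-2.87, 2.87]. Speed limits (rad/s): [2.22, 2.22, 2.79, 3.14, 3.14, 3.14].

### API

Orientations are given as a 3x3 rotation matrix whose columns are the frame's x, y, z axes.
In Python, from bench import manip gives the robot as it stands. Calls block until the motion is done:
- manip.move_ptp(position, orientation): joint-space move of the TCP to a pose.
- manip.move_l(position, attitude=None, max_speed=0.15): straight line of the TCP; attitude=None keeps the orientation; max_speed is the mean speed in m/s.
- manip.move_j(angles): joint-space move.
- manip.set_gripper(opening, effort=None): opening from 0.0 (shut) to 1.0 (fully open); effort is the grip in N (None keeps the last); returns when the fingers have stopped.
- manip.dwell(seconds).
- manip.inverse_kinematics(position, orientation): joint angles nearest the present ones, or None.
- manip.grab_frame(name): name is "scene" or "top" or "wrist"; returns (picture, depth): 480x640x3 uint8, red, green, blue; 480x640 float32, m along the optical axis (not along the pixel's ray), 0 where there is no reading.
- manip.get_calibration(name): a dict with "camera_matrix" (3x3 intrinsics, pixels), "k1" (the pictures are not rectified: a ray, as slopes to the right and down, at radius r is drawn at 1 + k1 r^2 times it, then the intrinsics apply), "R" (3x3) and "t" (3): a world point X has camera coordinates R X + t. Camera axes: x right, y down, z forward; pixel columns grow to the right and rows downward; lengths in m; the calibration is good to about 2 mm. A picture is of the moment at which its call begins: read the wrist's pose just before it. get_calibration takes no time and is no camera call; for the wrist camera it gives the pose at the moment of the call.
A pose or a line that the arm cannot do raises manip.Unreachable and nothing moves.
- manip.sign_off(): hands the job in, once; it reports no verdict.
Trained networks look in the newest picture that a camera, given by its name, has taken for a name from the list of things; names that differ only in an ending like _2 or _b are one class to them, and where a whole thing is asked for, a point or a joint stands for the part that bears it (a point fixed in the world has none). Each returns a list of dicts, best first, with "confidence" (0 to 1); they miss things now and then, are a little off and sometimes report something else, mostly with a low value. They report only what shows in the picture. A call takes as long as a camera call. They do not tell look-alikes from the thing itself.
- manip.look_for(camera, name): "at" ([x, y, z] in m, in world coordinates, good to about 4 mm: the middle of the surface that is visible of it).
Readings, each from a call of its own:
- manip.current_time(): time.
- manip.current_qpos(): joint angles.
- manip.current_joint_vel(): joint speeds.
- manip.current_joint_torque(): joint torques, N m.
- manip.current_ee_pos(): TCP position.
- manip.current_tcp_rot(): TCP orientation.
- manip.current_force(): force on the tool from outside, world axes, zero at the start.
- manip.current_ft_torque(): the same for the moment, N m.
- manip.current_grip_width(): opening from 0.0 (shut) to 1.0 (fully open).
Only numpy, scipy, OpenCV 4.12 (cv2) and the standard library are available. Lean on these libraries where they do the work, as an engineer would, in place of code of your own. Each camera call takes 0.05 s, during which the arm holds its last target.

## Working session

There is one attempt and no reset: what is moved stays moved. The work goes in short steps, each a Python script; the robot and the scene stay as the last script left them, time stands still between calls to the robot, and variables do not carry over. Pictures are saved under pics/ and viewed, and the job is handed in when it is done.

```bash
ls; mkdir -p pics; python3 - <<'E'
from bench import manip as m
import cv2
for c in ["scene","top","wrist"]:
    im,d=m.grab_frame(c); cv2.imwrite(f"pics/{c}0.png",im[:,:,::-1])
    k=m.get_calibration(c); print(c,k)
    for n in ["chute_grip","chute","chute_nose","feeder","below_sill","neck_far","spray_can","driver","stock_bin","nut0"]:
        print(n,[(round(r["confidence"],2),[round(float(x),3) for x in r["at"]]) for r in m.look_for(c,n)][:6])
print(m.current_time(),m.current_force(),m.current_tcp_rot())
E
```

```text
pics
scene {'camera_matrix': array([[483.1354929 ,   0.        , 325.05010854],
       [  0.        , 483.1354929 , 237.0234002 ],
       [  0.        ,   0.        ,   1.        ]]), 'k1': -0.13043587524076525, 'R': array([[-0.62734184,  0.77856865, -0.01652492],
       [ 0.51482957,  0.3987226 , -0.7589274 ],
       [-0.58428823, -0.48461443, -0.65096553]]), 't': array([ 0.42353993, -0.24061518,  1.3584092 ])}
chute_grip [(0.63, [0.554, -0.094, 0.011]), (0.57, [0.74, -0.23, 0.001])]
chute [(0.92, [0.739, -0.231, 0.005]), (0.58, [0.549, -0.094, 0.013])]
chute_nose [(0.94, [0.552, -0.097, 0.016]), (0.76, [0.745, -0.229, 0.005])]
feeder [(0.93, [0.543, 0.199, 0.097])]
below_sill [(0.9, [0.547, 0.202, 0.1])]
neck_far [(0.58, [0.545, 0.199, 0.105])]
spray_can [(0.56, [0.711, 0.376, 0.101])]
driver [(0.75, [0.766, -0.002, 0.023])]
stock_bin [(0.56, [0.561, -0.467, 0.034])]
nut0 []
top {'camera_matrix': array([[436.61390299,   0.        , 322.40913664],
       [  0.        , 436.61390299, 241.33949752],
       [  0.        ,   0.        ,   1.        ]]), 'k1': -0.022702205753692403, 'R':
[... 886 characters left out ...]
array([[337.64241355,   0.        , 320.54029066],
       [  0.        , 337.64241355, 237.32745381],
       [  0.        ,   0.        ,   1.        ]]), 'k1': -0.04165926405698393, 'R': array([[ 0.37754957, -0.92598841, -0.00133706],
       [-0.89210984, -0.36412265,  0.26749714],
       [-0.24818611, -0.09980063, -0.96355773]]), 't': array([-0.54968604, -0.03524764,  0.37897118])}
chute_grip []
chute []
chute_nose []
feeder []
below_sill []
neck_far []
spray_can []
driver []
stock_bin []
nut0 []
1.65 [-0.67461879 -0.60441713  0.45404232] [[ 5.28468698e-06  3.77220626e-01 -9.26123426e-01]
 [ 8.42231848e-06 -9.26123426e-01 -3.77220625e-01]
 [-1.00000000e+00 -5.80661352e-06 -8.07134466e-06]]
```

View pics/scene0.png

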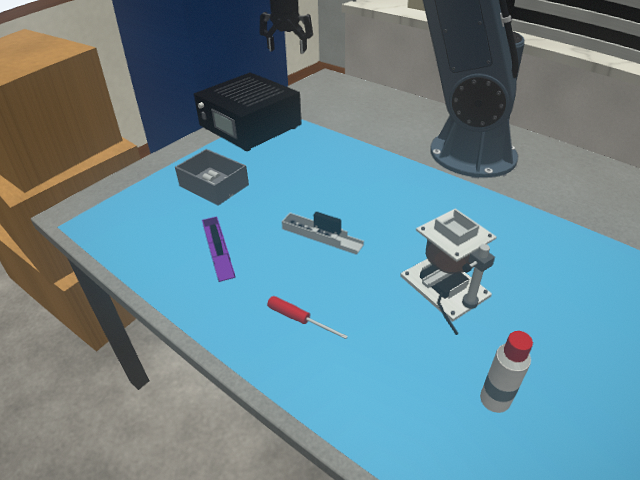

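View pics/top0.png

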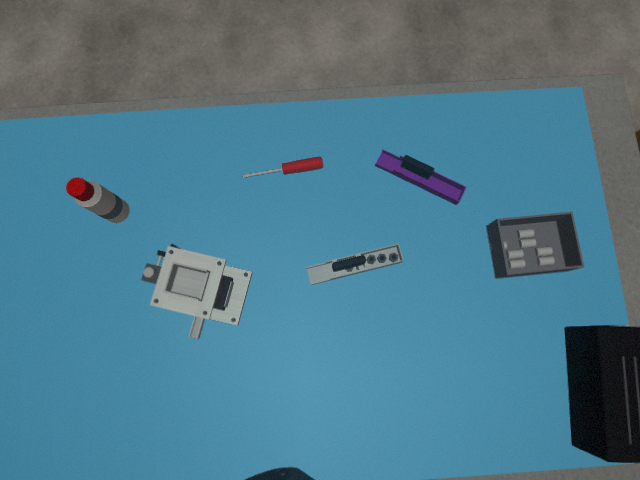

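View pics/wrist0.png

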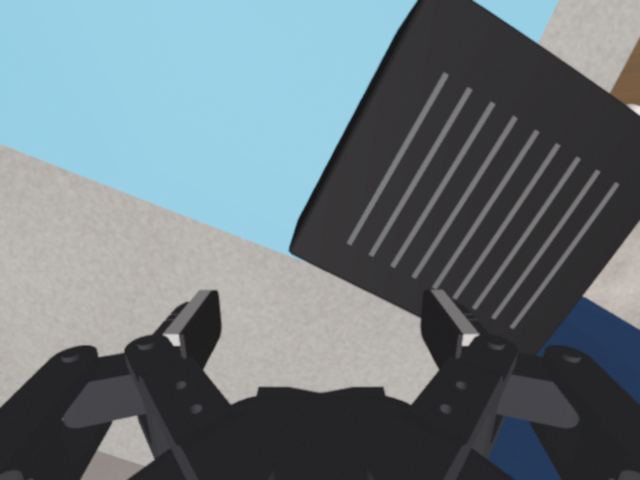

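The top view shows the steel chute with its nose at (308,275) and its rear at (400,253). The feeder neck is at about (188,282), with its column on the left at (152,270), so feeder x points right in the image (world -y). The purple chute at (420,178) is the look-alike. I'll measure next, using depth.

```bash
cat > h.py <<'E'
from bench import manip as m
import numpy as np, cv2
def cloud(cal,d):
    K=cal["camera_matrix"];v,u=np.mgrid[0:480,0:640]
    p=np.stack([u.ravel(),v.ravel()],1).astype(float)[:,None]
    n=cv2.undistortPoints(p,K,np.array([cal["k1"],0,0,0,0]),criteria=None) if False else und(p[:,0],cal)
    n=n.reshape(480,640,2)
    X=np.dstack([n[...,0]*d,n[...,1]*d,d])
    return (X-cal["t"])@cal["R"]
def und(p,cal):
    K=cal["camera_matrix"];q=(np.asarray(p,float)-K[:2,2])/[K[0,0],K[1,1]]
    n=q.copy()
    for _ in range(20): n=q/(1+cal["k1"]*(n**2).sum(-1,keepdims=True))
    return n
def ray(p,cal):
    n=und(np.atleast_2d(p),cal); d=np.c_[n,np.ones(len(n))]@cal["R"]
    return -cal["R"].T@cal["t"],d
def atz(p,cal,z):
    c,d=ray(p,cal); return c+d*((z-c[2])/d[:,2])[:,None]
def proj(X,cal):
    c=np.atleast_2d(X)@cal["R"].T+cal["t"];n=c[:,:2]/c[:,2:]
    n=n*(1+cal["k1"]*(n**2).sum(1,keepdims=True));K=cal["camera_matrix"]
    return n*[K[0,0],K[1,1]]+K[:2,2]
def rect(P):
    r=cv2.minAreaRect((P[:,:2]*1000).astype(np.float32)); return r
E
python3 - <<'E'
from h import *
im,d=m.grab_frame("top");cal=m.get_calibration("top");X=cloud(cal,d)
np.savez("top.npz",im=im,d=d)
z=X[...,2]
hsv=cv2.cvtColor(im,cv2.COLOR_RGB2HSV)
for n,(u0,v0,u1,v1) in dict(feeder=(135,235,260,345),chute=(300,235,410,290),can=(60,170,135,230)).items():
    b=np.zeros(z.shape,bool);b[v0:v1,u0:u1]=1
    print(n,np.histogram(z[b],bins=np.arange(-.01,.2,.01))[0])
b=np.zeros(z.shape,bool);b[235:290,300:410]=1
b&=~((hsv[...,0]>90)&(hsv[...,0]<115)&(hsv[...,1]>100))
print(rect(X[b&(z>.005)]),np.percentile(z[b],[5,50,95]))
g=b&(z>.045);print("grip",g.sum(),rect(X[g]),z[g].mean(),X[g].mean(0))
b=np.zeros(z.shape,bool);b[235:345,135:260]=1
g=b&(z>.11)&(z<.175);print(np.histogram(z[g],bins=np.arange(.11,.176,.004)));print(rect(X[g]))
s=cv2.resize(im[225:350,130:290],None,fx=5,fy=5,interpolation=cv2.INTER_CUBIC)[:600,:800];cv2.imwrite("pics/tf.png",s[:,:,::-1])
s=cv2.resize(im[225:300,290:420],None,fx=6,fy=6,interpolation=cv2.INTER_CUBIC)[:600,:800];cv2.imwrite("pics/tc.png",s[:,:,::-1])
E
```

```text
feeder [2030 6153  741  213  196  108    0    7   21   19   39   36   32   58
  206 3356  241  236    0    0]
chute [1044 4050  325  295   25   25   24  245    0    0    0    0    0    0
    0    0    0    0    0    0]
can [ 594 2306   67   62   63   72   74   80   73   77   85   83  107  235
   72   57  141  235    0    0]
((503.66351318359375, -120.90968322753906), (132.31861877441406, 189.9702911376953), 10.943328857421875) [0.00128482 0.00770552 0.06330296]
grip 123 ((501.9825439453125, -66.875732421875), (51.13479995727539, 160.2033233642578), 56.01362228393555) 0.08976156739896902 [ 0.54304813 -0.09520819  0.08976157]
(array([  16,   12,   12,   12,   38,   39,  115,  462, 2743,  203,  115,
        107,   31,  109,  115,    0]), array([0.11 , 0.114, 0.118, 0.122, 0.126, 0.13 , 0.134, 0.138, 0.142,
       0.146, 0.15 , 0.154, 0.158, 0.162, 0.166, 0.17 , 0.174]))
((521.5359497070312, 196.74710083007812), (134.3831787109375, 104.51919555664062), 73.46322631835938)
```

View pics/tf.png

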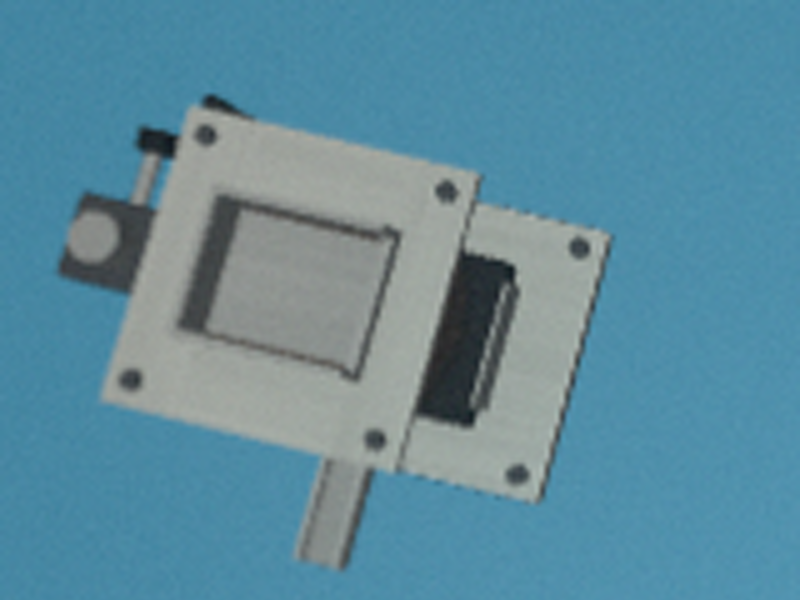

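View pics/tc.png

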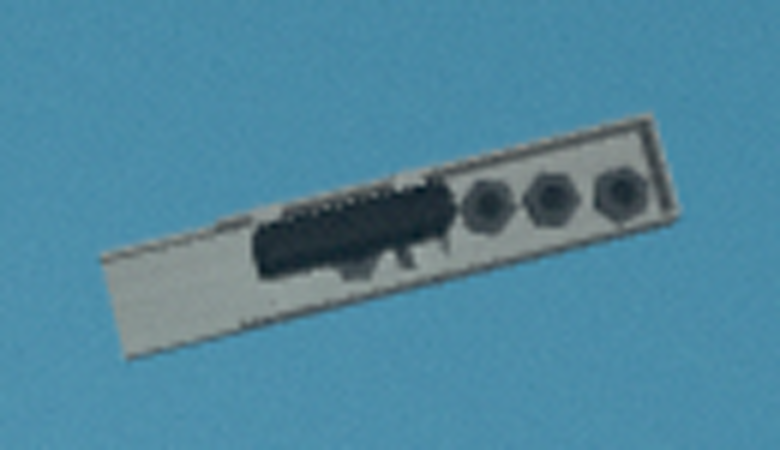

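```bash
python3 - <<'E'
from h import *
cal=m.get_calibration("top")
f=np.array([(197,107),(480,175),(398,470),(103,402)])/5+[130,225]
F=atz(f,cal,.144);print("cover",F.round(4),np.linalg.norm(F-np.roll(F,1,0),axis=1),F.mean(0))
e=(F[1]-F[0]+F[2]-F[3])[:2];print("feeder x ang",np.arctan2(e[1],e[0]))
s=np.array([(398,232),(352,378)])/5+[130,225];S=atz(s,cal,.152);print("sill",S,np.linalg.norm(S[0]-S[1]))
c=np.array([(102,257),(125,358)])/6+[290,225];r=np.array([(652,115),(680,215)])/6+[290,225]
N=atz(c,cal,.013);Rr=atz(r,cal,.024);print(N,Rr)
a=Rr.mean(0)-N.mean(0);print("len",np.hypot(a[0],a[1]),np.arctan2(a[1],a[0]), np.linalg.norm(N[0]-N[1]),np.linalg.norm(Rr[0]-Rr[1]))
u=a[:2]/np.hypot(a[0],a[1]);print("grip",N.mean(0)[:2]+u*.081, Rr.mean(0)[:2]-u*.109)
g=np.array([(255,235),(262,278),(455,210),(447,178)])/6+[290,225];print(atz(g,cal,.064))
E
```

```text
cover [[0.5805 0.2141 0.144 ]
 [0.5509 0.1168 0.144 ]
 [0.4531 0.1457 0.144 ]
 [0.4813 0.2448 0.144 ]] [0.10384602 0.10174317 0.10202691 0.10305349] [0.51646621 0.18034993 0.144     ]
feeder x ang -1.856952719195611
sill [[0.53175669 0.14295332 0.152     ]
 [0.48378574 0.1586707  0.152     ]] 0.05048017593072483
[[ 0.54840019 -0.01663976  0.013     ]
 [ 0.51426284 -0.022466    0.013     ]] [[ 0.58335077 -0.20228846  0.024     ]
 [ 0.54922745 -0.2083348   0.024     ]]
len 0.18901943716043623 -1.3847836782686758 0.034630961391410475 0.034654849812867254
grip [ 0.5463118  -0.09915559] [ 0.54613045 -0.09819194]
[[ 0.54498797 -0.06660096  0.064     ]
 [ 0.53126844 -0.0679155   0.064     ]
 [ 0.5491244  -0.12999435  0.064     ]
 [ 0.55947609 -0.12828703  0.064     ]]
```

```bash
cat >> h.py <<'E'
def Rz(a):
    c,s=np.cos(a),np.sin(a);return np.array([[c,-s,0],[s,c,0],[0,0,1.]])
def Ry(a):
    c,s=np.cos(a),np.sin(a);return np.array([[c,0,s],[0,1,0],[-s,0,c]])
# chute frame yaw about world z, tip t>0 = nose down (rear up): rotate about chute y by -t => z axis tilts to -x
def chuteR(yaw,t=0): return Rz(yaw)@Ry(-t)
def tool(G,yaw,t=0,s=1,dz=-0.018):
    R=chuteR(yaw,t)
    T=np.c_[-R[:,2],s*R[:,1],np.cross(-R[:,2],s*R[:,1])]
    return np.asarray(G)+R@[0,0,dz],T
E
python3 - <<'E'
from h import *
np.set_printoptions(precision=3,suppress=True)
fy=-1.857;F=np.array([.5165,.180]);fx=np.array([np.cos(fy),np.sin(fy)])
for s in (1,-1):
    print(s)
    for z in (.25,.05): print(m.inverse_kinematics(*tool([.5462,-.0985,z],-1.385,0,s)))
    for t in (0,.2,.4,.6,.8):
        # nose 30 past sill inner edge x=28
        P=np.array([*(F+fx*.028),.152]);G=P+chuteR(fy,t)@[.081-.03,0,.05]
        print(t,m.inverse_kinematics(*tool(G,fy,t,s)))
E
```

```text
1
[-0.262  0.359  1.638 -0.     1.145 -0.448]
[-0.262  0.639  1.77  -0.     0.732 -0.448]
0 [ 0.116  0.328  1.815 -0.     0.999  0.402]
0.2 [ 0.22   0.376  1.732 -0.193  1.139  0.596]
0.4 [ 0.312  0.446  1.646 -0.341  1.3    0.731]
0.6 [ 0.39   0.532  1.558 -0.459  1.467  0.822]
0.8 [ 0.453  0.63   1.472 -0.56   1.634  0.878]
-1
[-0.262  0.359  1.638 -0.     1.145  2.693]
[-0.262  0.639  1.77  -0.     0.732  2.693]
0 [ 0.116  0.328  1.815 -0.     0.999 -2.74 ]
0.2 [ 0.22   0.376  1.732 -0.193  1.139 -2.546]
0.4 [ 0.312  0.446  1.646 -0.341  1.3   -2.41 ]
0.6 [ 0.39   0.532  1.558 -0.459  1.467 -2.32 ]
0.8 [ 0.453  0.63   1.472 -0.56   1.634 -2.263]
```

```bash
python3 - <<'E'
from h import *
np.set_printoptions(precision=4,suppress=True)
for n,(G,y) in dict(f=([.5165,.18,.36],-1.857),c=([.5462,-.0985,.24],-1.385)).items():
    p,T=tool(G,y); m.move_ptp(p,T); cal=m.get_calibration("wrist"); im,d=m.grab_frame("wrist")
    np.savez(f"w_{n}.npz",im=im,d=d,**cal); cv2.imwrite(f"pics/w_{n}.png",im[:,:,::-1])
    print(m.current_ee_pos(),-cal["R"].T@cal["t"],m.current_time(),m.current_force())
E
```

```text
[0.5167 0.1794 0.3419] [0.5359 0.2441 0.4844] 4.4417 [ 0.3026 -0.3164 -0.6623]
[ 0.5466 -0.0977  0.2225] [ 0.534  -0.0317  0.365 ] 5.6583 [-0.0339  0.282   0.4773]
```

View pics/w_f.png

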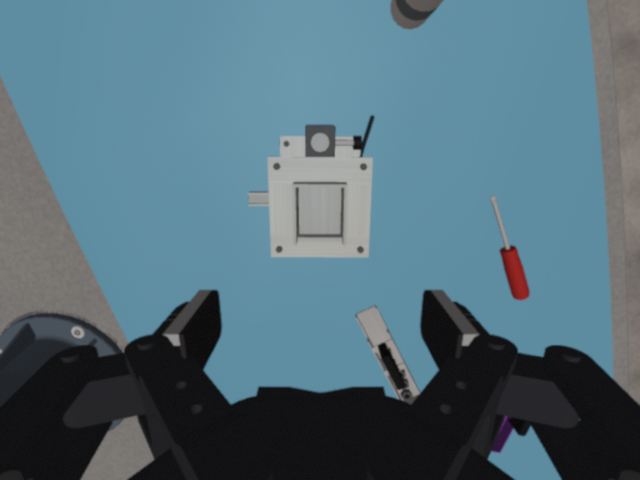

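View pics/w_c.png

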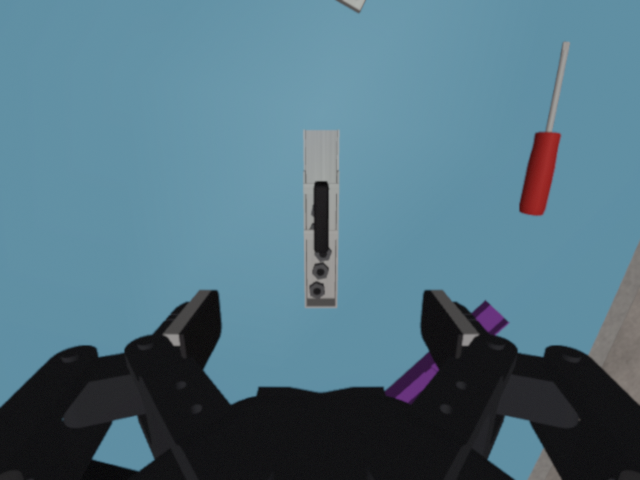

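Both wrist views show their targets aligned: cover plate corners at (268,157) to (370,257), chute nose at (321,130), grip at (321,182)–(321,253). I'll measure on enlargements.

```bash
python3 - <<'E'
import numpy as np,cv2
a=np.load("w_f.npz")["im"];b=np.load("w_c.npz")["im"]
cv2.imwrite("pics/wf5.png",cv2.resize(a[145:265,255:385],None,fx=5,fy=5,interpolation=cv2.INTER_CUBIC)[:,:,::-1])
cv2.imwrite("pics/wc3.png",cv2.resize(b[120:315,270:370],None,fx=3,fy=3,interpolation=cv2.INTER_CUBIC)[:,:,::-1])
E
```

```text
(no output)
```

View pics/wf5.png

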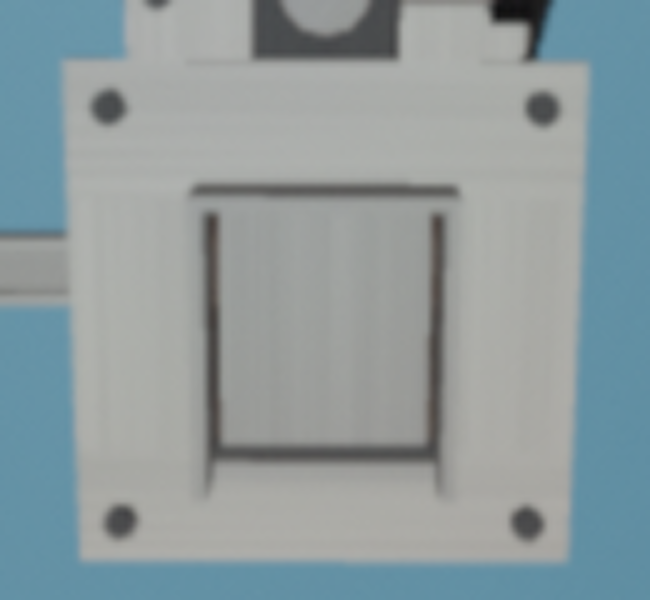

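View pics/wc3.png

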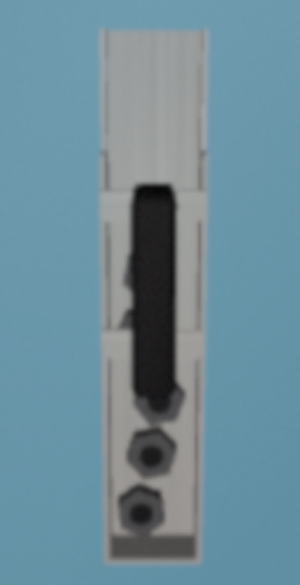

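```bash
cat > meas.py <<'E'
from h import *
np.set_printoptions(precision=4,suppress=True)
L=lambda n:(lambda z:{k:z[k] for k in z.files})(np.load(n))
w=L("w_f.npz");t=L("top.npz");tc=m.get_calibration("top")
X=cloud(w,w["d"]);z=X[...,2]
sub=z[145:265,255:385];print("wrist z hist",np.histogram(sub,bins=np.arange(.12,.19,.003)))
f=np.array([(63,62),(589,62),(568,562),(82,562)])/5+[255,145]
ft=np.array([(197,107),(480,175),(398,470),(103,402)])/5+[130,225]
# order of ft: A(far col, +x world),B(near chute,+xworld),C,D ; wrist: left-top= far col, low world x side
ft=ft[[3,0,1,2]]
for i in range(4):   # triangulate
    c1,d1=ray(f[i],w);c2,d2=ray(ft[i],tc);d1=d1[0];d2=d2[0]
    k=np.linalg.lstsq(np.c_[d1,-d2],c2-c1,rcond=None)[0];p,q=c1+k[0]*d1,c2+k[1]*d2
    print("tri",(p+q)/2,np.linalg.norm(p-q))
for zz in (.142,.145):
  W=atz(f,w,zz);print("cover",W.mean(0),[np.linalg.norm(W[i]-W[i-1]) for i in range(4)])
  e=(W[3]+W[2]-W[0]-W[1])[:2];print("ang",np.arctan2(e[1],e[0]))
s=np.array([(203,495),(443,495)])/5+[255,145];S=atz(s,w,.152);print("sill ends",S)
c=L("w_c.npz")
n=np.array([(102,29),(206,29)])/3+[270,120];r=np.array([(102,562),(201,562)])/3+[270,120]
N=atz(n,c,.013);Rr=atz(r,c,.024);a=(Rr.mean(0)-N.mean(0))[:2];ll=np.linalg.norm(a);u=a/ll
print("chute",ll,np.arctan2(a[1],a[0]),np.linalg.norm(N[0]-N[1]),np.linalg.norm(Rr[0]-Rr[1]),"grip",N.mean(0)[:2]+u*.081,Rr.mean(0)[:2]-u*.109)
g=np.array([(133,186),(174,186)])/3+[270,120];print("grip front",atz(g,c,.064).mean(0),"->",atz(g,c,.064).mean(0)[:2]+u*.032)
Xc=cloud(c,c["d"]);zc=Xc[...,2];b=zc[120:310,300:345];print(np.histogram(b,bins=np.arange(-.004,.08,.004)))
gm=np.zeros(zc.shape,bool);gm[170:270,305:340]=1;gm&=zc>.05;print("grip depth",Xc[gm].mean(0),rect(Xc[gm]))
E
python3 meas.py
```

```text
wrist z hist (array([   0,    5,   28,   24,   12,  256,  108, 7800, 1127,  115,  157,
        117,   74,   32,  137,  476,    0,    0,    0,    0,    0,    0,
          0]), array([0.12 , 0.123, 0.126, 0.129, 0.132, 0.135, 0.138, 0.141, 0.144,
       0.147, 0.15 , 0.153, 0.156, 0.159, 0.162, 0.165, 0.168, 0.171,
       0.174, 0.177, 0.18 , 0.183, 0.186, 0.189]))
tri [0.4815 0.2469 0.1392] 0.0006135083836863105
tri [0.5824 0.217  0.1357] 0.00011223573574710481
tri [0.5516 0.1173 0.1415] 0.0004001812610120365
tri [0.4526 0.1465 0.1421] 0.001424721099072812
cover [0.5167 0.1822 0.142 ] [np.float64(0.10448138174594014), np.float64(0.10422211622945879), np.float64(0.1044392090033148), np.float64(0.10409366084637091)]
ang -1.8599687002406062
cover [0.5169 0.1827 0.145 ] [np.float64(0.10356600537126459), np.float64(0.10330901131716812), np.float64(0.10352420211008759), np.float64(0.10318168135012004)]
ang -1.8599687002406062
sill ends [[0.4829 0.1564 0.152 ]
 [0.5302 0.1425 0.152 ]]
chute 0.18929498582972726 -1.3893955749441074 0.03459753185036136 0.036745369393691614 grip [ 0.5467 -0.0972] [ 0.5466 -0.0965]
grip front [ 0.5405 -0.0633  0.064 ] -> [ 0.5462 -0.0948]
(array([ 859, 4242,  370,  628,  288,   86,  346,  632,    5,   10,    2,
         11,    4,    8,    5,   10,  676,  331,    0,    0]), array([-0.004,  0.   ,  0.004,  0.008,  0.012,  0.016,  0.02 ,  0.024,
        0.028,  0.032,  0.036,  0.04 ,  0.044,  0.048,  0.052,  0.056,
        0.06 ,  0.064,  0.068,  0.072,  0.076]))
grip depth [ 0.5461 -0.0943  0.0683] ((543.5774536132812, -79.70787048339844), (13.192113876342773, 97.86420440673828), 10.493073463439941)
```

```bash
cat >> h.py <<'E'
CG=np.array([.5463,-.0965]);CY=-1.387
FO=np.array([.5167,.1815]);FY=-1.859;FX=np.array([np.cos(FY),np.sin(FY)]);FV=np.array([-np.sin(FY),np.cos(FY)])
TZ=.018   # TCP sits 18 mm below grip middle, along chute z
def go(G,yaw,t=0,v=.1):
    p,T=tool(G,yaw,t); m.move_l(p,T,max_speed=v)
def F(n=8):
    f=[]
    for _ in range(n): f.append(m.current_force()); m.dwell(.01)
    return np.mean(f,0)
E
python3 - <<'E'
from h import *
np.set_printoptions(precision=3,suppress=True)
m.set_gripper(1.0,100)
go([*CG,.09],CY,v=.2);go([*CG,.05],CY,v=.08);print(F(),m.current_ee_pos())
m.set_gripper(0.0,100);m.dwell(.2);print("w",m.current_grip_width(),F())
go([*CG,.06],CY,v=.04);print(F());go([*CG,.16],CY,v=.1);m.dwell(.3);print("air",F(20),m.current_ft_torque(),m.current_time())
for c in("wrist","scene"):
    im,d=m.grab_frame(c);cv2.imwrite(f"pics/l_{c}.png",im[:,:,::-1])
E
```

```text
[-0.107 -0.089  0.319] [ 0.547 -0.097  0.032]
w 0.144032251828834 [0.436 1.221 5.288]
[-0.137 -0.214 -3.395]
air [ 0.175 -0.151 -3.424] [ 0.064  0.02  -0.034] 10.5
```

View pics/l_wrist.png

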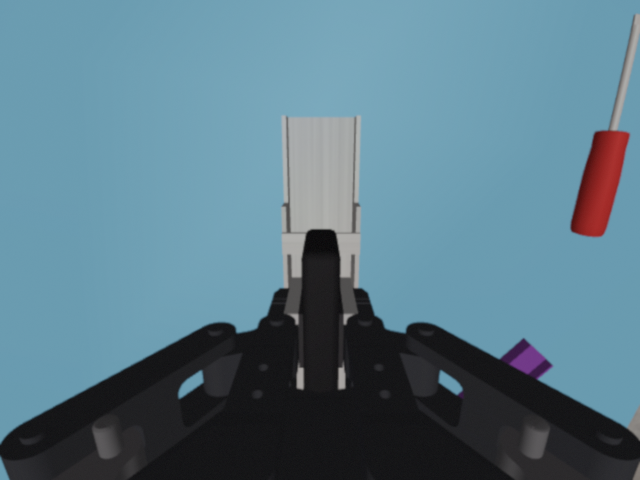

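View pics/l_scene.png

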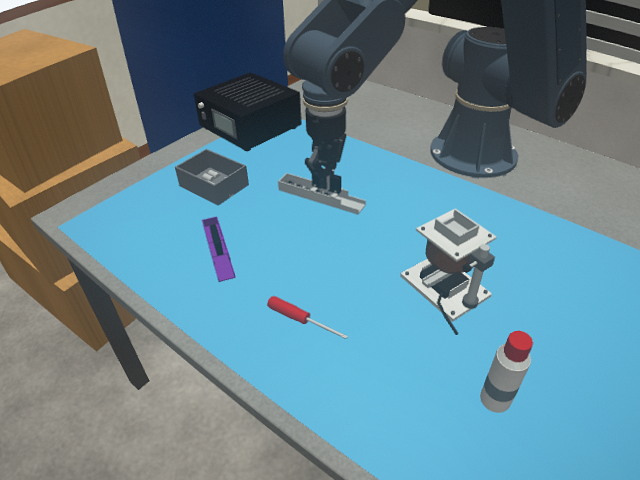

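The wrist view shows the chute held straight, with its nose edge at (282–360,117). The scene view shows it lifted level, with the nuts at the rear. Now I'll carry it to the neck.

```bash
python3 - <<'E'
from h import *
np.set_printoptions(precision=3,suppress=True)
go([*CG,.235],CY,v=.12)
go([*(FO+FX*.146),.235],FY,v=.1);m.dwell(.2);print(m.current_time(),F(20))
for c in("wrist","top"):
    cal=m.get_calibration(c);im,d=m.grab_frame(c);cv2.imwrite(f"pics/a_{c}.png",im[:,:,::-1]);np.savez(f"a_{c}.npz",im=im,d=d,**cal)
t=np.load("a_top.npz")["im"];cv2.imwrite("pics/a_top4.png",cv2.resize(t[200:350,130:330],None,fx=4,fy=4)[:,:,::-1])
E
```

```text
13.275 [-0.045  0.086 -3.34 ]
```

View pics/a_wrist.png

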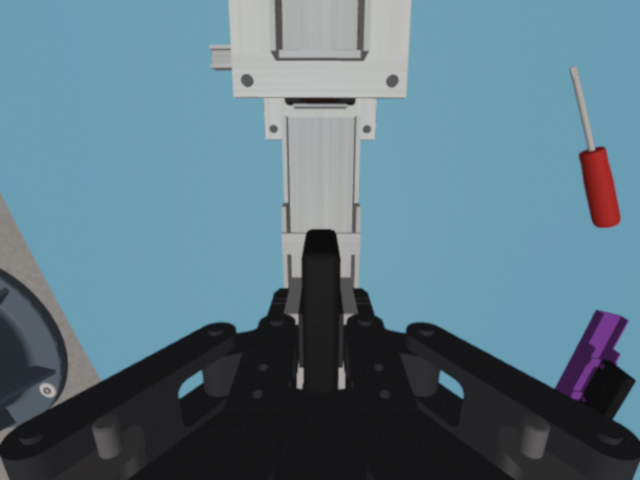

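View pics/a_top4.png

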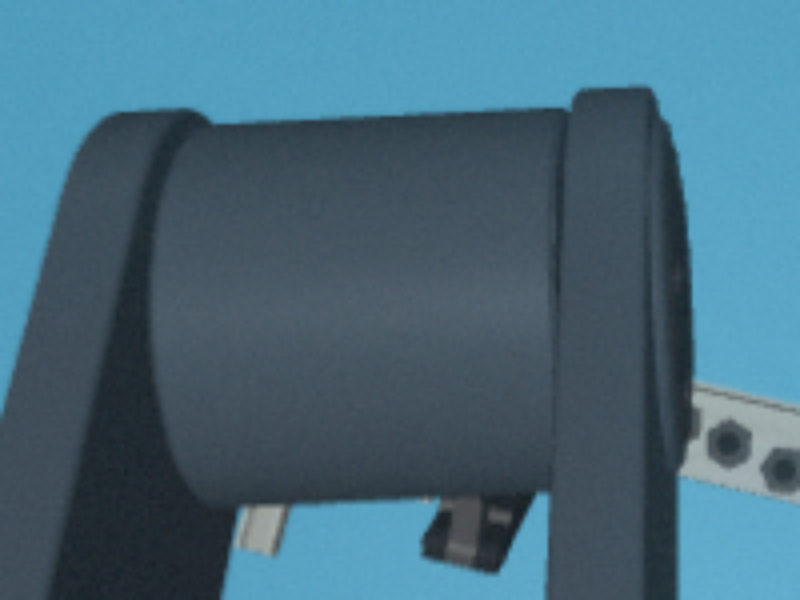

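```bash
python3 - <<'E'
from h import *
np.set_printoptions(precision=4,suppress=True)
z=np.load("a_wrist.npz");c={k:z[k] for k in z.files}
P=atz([(233,97),(407,97)],c,.143);N=atz([(283,117),(359,117)],c,.19)
for Q in(P,N):
    print(Q,(Q.mean(0)[:2]-FO)@FX,(Q.mean(0)[:2]-FO)@FV)
go([*(FO+FX*.079),.225],FY,v=.08);m.dwell(.2);f0=F(30);print(f0,m.current_time())
go([*(FO+FX*.079),.207],FY,v=.03)
zz=.207
for i in range(40):
    m.dwell(.05);f=F(8);df=f-f0;print(round(zz-.05,4),df)
    if df[2]>1.5: break
    zz-=.001 if zz>.205 and df[2]<.6 else .0005
    if zz<.175: break
    go([*(FO+FX*.079),zz],FY,v=.02)
print(zz,m.current_time(),m.current_ft_torque(),m.current_ee_pos())
E
```

```text
[[0.4516 0.1479 0.143 ]
 [0.5521 0.1181 0.143 ]] 0.05076448400345659 -0.00045805622987707113
[[0.4807 0.1234 0.19  ]
 [0.5155 0.1131 0.19  ]] 0.06594254900236736 0.0001583549594000863
[-0.0111  0.002  -3.3495] 14.9917
0.157 [ 0.0292 -0.3091  0.1495]
0.156 [-0.0896  0.2221 -0.2991]
0.155 [-0.0642 -0.2025  0.2009]
0.1545 [-0.4101 -0.03    0.1827]
0.154 [-0.1355  0.5286 -0.1238]
0.1535 [0.3505 0.0132 0.2623]
0.153 [ 0.1565 -0.4575 -0.5645]
0.1525 [ 0.0635 -0.2986 -0.1891]
0.152 [ 0.0373 -0.1376  0.3724]
0.1515 [-0.1222 -0.2014 -0.3345]
0.151 [ 0.0311 -0.1126 -0.0508]
0.1505 [-1.0904 -1.4347  5.2515]
0.20049999999999998 19.8917 [0.0134 0.2113 0.016 ] [0.4944 0.1057 0.1827]
```

Contact felt with the underside at 150.5–151.0 mm, so the sill top is about 151 mm. That matches the camera estimate of 143 + 8 mm. Next I'll relax to a light load and tip about the sill's inner edge with force feedback.

```bash
python3 - <<'E'
from h import *
np.set_printoptions(precision=2,suppress=True)
f0=np.array([0,0,-3.35]);SZ=.1507
def pose(t,off): # pivot 30 mm behind nose, at feeder x=28
    R=chuteR(FY,t);P=np.array([*(FO+FX*.028),SZ])
    return P+R@[.051,0,.05]+R[:,2]*off
t=0;off=0.
go(pose(0,0),FY,0,v=.02);m.dwell(.4);print("rest",F(15)-f0,m.current_time())
log=[]
while t<.78:
    t=min(t+(.04 if t<.2 else .08),.78)
    go(pose(t,off),FY,t,v=.06)
    f=F(5)-f0;fn=f@chuteR(FY,t)[:,2]
    print(round(t,2),round(off*1e3,2),f,round(fn,2))
    if np.linalg.norm(f)>11:
        off+=.0008;go(pose(t,off),FY,t,v=.06);print("relief",F(5)-f0)
    else: off+=np.clip((fn-3)/12*1e-3,-.0003,.0005)
np.savez("tip.npz",t=t,off=off)
m.dwell(.5);print(F(15)-f0,m.current_ft_torque(),m.current_time())
for c in("wrist","scene","top"):
    im,d=m.grab_frame(c);cv2.imwrite(f"pics/t_{c}.png",im[:,:,::-1])
E
```

```text
rest [-0.77 -1.86  4.8 ] 20.6667
0.04 0.0 [1.   0.04 3.27] 3.28
0.08 0.02 [0.98 0.57 3.48] 3.53
0.12 0.07 [ 0.44 -0.1   3.74] 3.72
0.16 0.13 [ 0.64 -0.24  4.36] 4.29
0.2 0.23 [0.41 0.21 4.14] 4.12
0.28 0.33 [0.83 1.08 3.36] 3.58
0.36 0.38 [0.54 0.64 2.92] 3.01
0.44 0.38 [0.43 0.52 4.5 ] 4.33
0.52 0.49 [0.44 0.76 4.73] 4.53
0.6 0.62 [0.47 1.3  4.46] 4.46
0.68 0.74 [0.12 1.59 4.5 ] 4.48
0.76 0.86 [0.48 2.07 3.31] 3.86
0.78 0.93 [0.86 1.36 3.42] 3.52
[0.68 0.66 3.56] [ 0.55 -0.27  0.09] 25.0833
```

View pics/t_wrist.png

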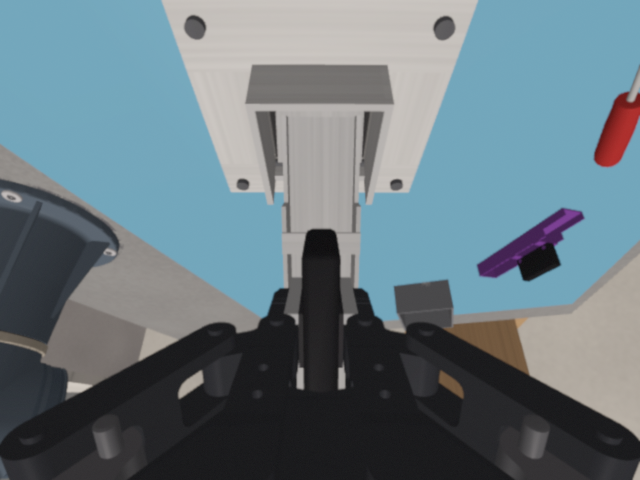

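View pics/t_scene.png

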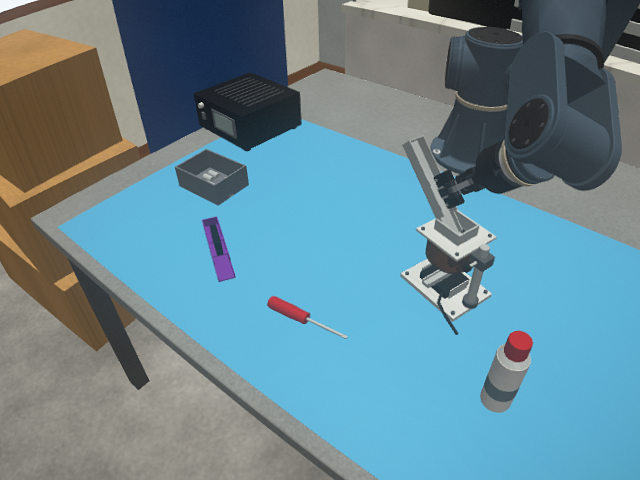

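The wrist view shows the nose down in the neck, with the visible channel at (285–358, 110–300) empty. The scene view shows the chute at about 45°. I'll draw it out, weigh it and check that it is empty.

```bash
python3 - <<'E'
from h import *
np.set_printoptions(precision=2,suppress=True)
SZ=.1507;off=float(np.load("tip.npz")["off"]);t=.78
R=chuteR(FY,t);P=np.array([*(FO+FX*.028),SZ])
G=lambda a,o:P+R@[.051+a,0,.05]+R[:,2]*o
go(G(0,off+.0015),FY,t,v=.03);m.dwell(.3);print(F(20))
go(G(.07,off+.0015),FY,t,v=.06);m.dwell(.2);print("out",F(30))
g=G(.07,off); 
go([*(FO+FX*.16),.25],FY,0,v=.1);m.dwell(.3);print("level",F(30),m.current_time())
for c in("wrist","scene","top"):
    cal=m.get_calibration(c);im,d=m.grab_frame(c);cv2.imwrite(f"pics/o_{c}.png",im[:,:,::-1]);np.savez(f"o_{c}.npz",im=im,d=d,**cal)
im=np.load("o_scene.npz")["im"];cv2.imwrite("pics/o_s4.png",cv2.resize(im[150:290,330:500],None,fx=4,fy=4,interpolation=cv2.INTER_CUBIC)[:,:,::-1])
E
```

```text
[-0.24  0.47 -0.34]
out [-0.08 -0.12 -2.8 ]
level [-0.01 -0.04 -2.74] 29.2
```

View pics/o_wrist.png

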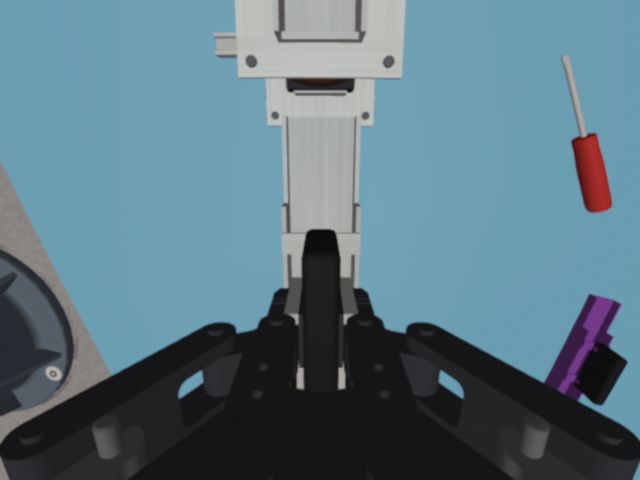

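View pics/o_s4.png

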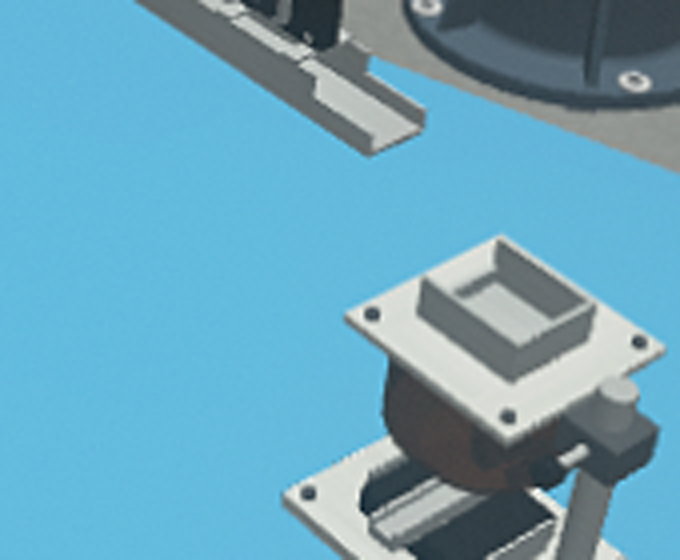

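View pics/o_top.png

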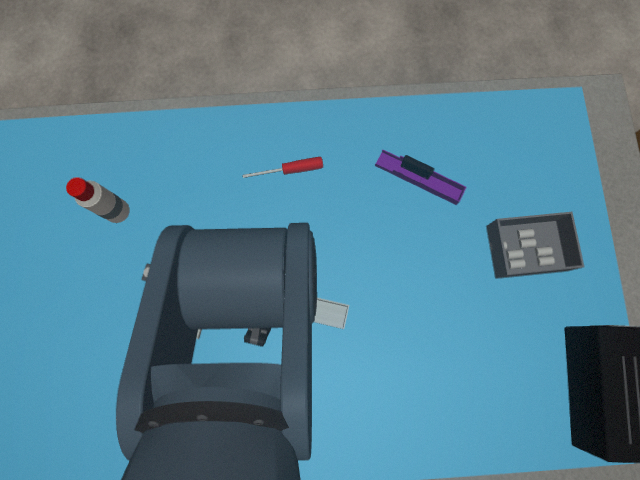

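The weight fell from 3.35 to about 2.77 N, close to the 0.54 N of five nuts. The channel looks empty, the neck's flap has shut again, and no nuts lie around. I'll lay the chute back where it was.

```bash
python3 - <<'E'
from h import *
np.set_printoptions(precision=3,suppress=True)
go([*CG,.2],CY,v=.15);go([*CG,.07],CY,v=.12);m.dwell(.2);f0=F(20);z=.054
go([*CG,z],CY,v=.05)
while z>.047:
    m.dwell(.04);f=F(6)-f0;print(round(z,4),f)
    if f[2]>1.5:break
    z-=.0005;go([*CG,z],CY,v=.02)
m.set_gripper(0.6);m.dwell(.3);print(m.current_grip_width(),F())
p=m.current_ee_pos();m.move_l([p[0],p[1],.14],max_speed=.08);m.move_l([p[0],p[1],.25],max_speed=.2)
m.move_ptp([.35,-.25,.3],m.current_tcp_rot());m.dwell(.3);print(m.current_time())
for c in("scene","top"):
    cal=m.get_calibration(c);im,d=m.grab_frame(c);cv2.imwrite(f"pics/e_{c}.png",im[:,:,::-1]);np.savez(f"e_{c}.npz",im=im,d=d,**cal)
im=np.load("e_top.npz")["im"];d=np.load("e_top.npz")["d"]
a=cv2.resize(im[225:350,130:290],None,fx=3,fy=3);b=cv2.resize(im[225:350,290:420],None,fx=3,fy=3)
cv2.imwrite("pics/e_t.png",np.hstack([a,b])[:,:800,::-1])
for n in("spray_can","driver","nut0","chute"):print(n,[(round(r["confidence"],2),np.round(r["at"],3)) for r in m.look_for("top",n)])
E
```

```text
0.054 [-0.232 -0.199  0.009]
0.0535 [-0.187  0.32   0.145]
0.053 [-0.004  0.119 -0.329]
0.0525 [-0.47   0.221  0.101]
0.052 [-0.125  0.366 -0.024]
0.0515 [-0.174 -0.065 -0.087]
0.051 [-0.117  0.115  0.43 ]
0.0505 [-0.235  0.298  0.243]
0.05 [-1.276  0.822  5.893]
0.6025494822020905 [ 0.375  0.081 -0.188]
39.7417
spray_can [(0.85, array([0.685, 0.357, 0.112]))]
driver [(0.87, array([ 0.755, -0.007,  0.021]))]
nut0 []
chute [(0.86, array([ 0.547, -0.112,  0.006])), (0.57, array([ 0.724, -0.259,  0.012]))]
```

View pics/e_scene.png

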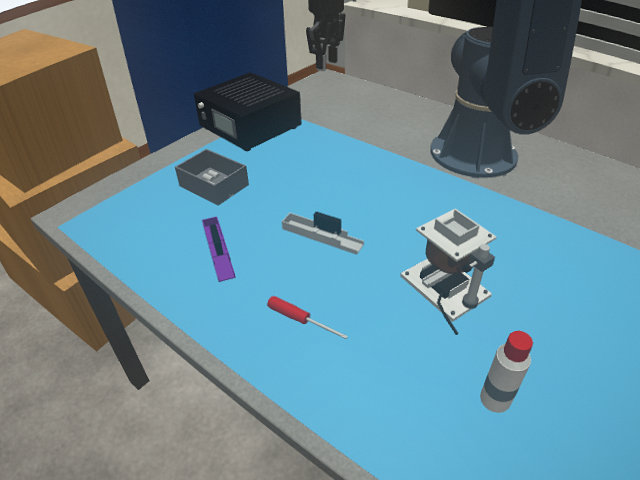

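View pics/e_t.png

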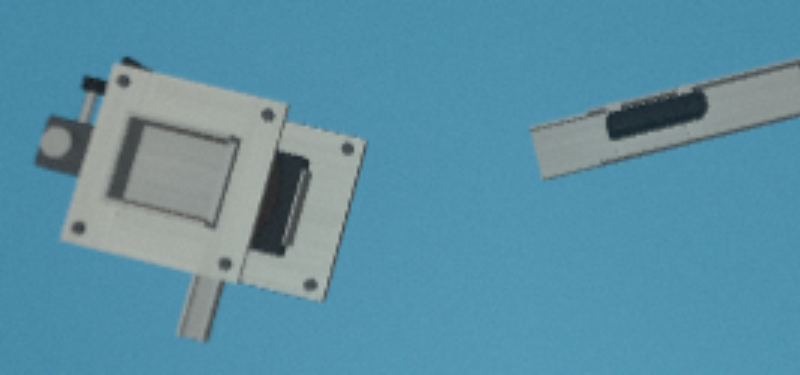

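The final views show the empty chute flat on the mat, the flap shut with no nuts on it, and nothing else moved. I'm handing in.

```bash
python3 - <<'E'
from bench import manip as m
print(m.sign_off(),m.current_time())
E
```

```text
the job is handed in; nothing more can be done
the job is handed in; nothing more can be done
```

The job is handed in, and as far as I could check, all five nuts went into the hopper. I could not see them inside it, and sign-off gives no verdict.

- **Filling:** I felt the sill at about 151 mm, which agrees with the camera estimate. I rested the nose there and tipped the chute to 0.78 rad (45°) with force feedback. The force readings while resting and tipping stayed at or below about 5.6 N, against the 18 N limit.
- **Chute:** I laid it flat at its original place on the mat, let go and moved the arm clear. My clock read about 40 s at the last check.
- **Nuts:** The weight in the gripper dropped by about 0.58 N, close to the 0.54 N of five nuts. The last pictures show an empty channel, the flap shut, and no nuts on the flap, cover or mat.
- **Other objects:** The network places the spray can and screwdriver within 4 mm of where they started, which is its own accuracy. The stock bin looks unchanged in the pictures.

No check failed. One measurement disagreed slightly: two-view triangulation of the cover's corners gave heights of 136–142 mm, against about 143 mm from depth and from the cover's known size. The felt sill contact settled it in favour of 143 mm.

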